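# Stroke-test a curved safety bumper

### The arm

A 6-joint arm with a two-finger parallel gripper is mounted at the origin on the work surface. World frame = base frame: x ahead of the robot, y to its left, z up, the work surface at z = 0. Lengths are in mm, angles in degrees, forces in N, time in s.
With the tool pointing down it reaches from about 250 to 775 mm from the base axis. Payload 4 kg.
Tool frame: the origin (TCP) lies on the centre line of the jaws, within the pads' length; the fingertips stand 8 mm ahead of it and the grasp point (between the pads) lies 11 mm behind it; z points along the fingers, y is the line along which they close (so a half turn about z gives the same grasp; the last joint's range is limited). The gripper opens to 85 mm and grips with 20 to 120 N. Pads are 22 mm wide; open, the fingers measure 114 mm over their backs; the gripper's body (76 mm by 85 mm) begins 54 mm behind the grasp point. The pads swing forward as they close: fully open they stand 13 mm farther back than shut.
Start: joints at [69.838, 4.996, 78.535, -0, 96.463, -5.907], TCP at [135.442, 533.082, 203.341] pointing down, gripper open.
Joint ranges: [-177.83, 177.83], [-43.37, 116.18], [15.69, 146.23], [-61.86, 241.86], [9.47, 152.12], [-147.06, 147.06]. Speed limits (degrees/s): [159.86, 159.86, 180, 180, 180, 180].

### API

Orientations are given as a 3x3 rotation matrix whose columns are the frame's x, y, z axes.
In Python, from bench import arm gives the robot as it stands. The module is installed in compiled form; this text tells all that it offers.
- The arm moves only by the tool carry_out, never from a script. Its argument "steps" is a list of rows, each an object of numbers: "rx", "ry", "rz": the turn, a rotation vector about the tool's x, y, z in rad; "dx", "dy", "dz": the shift along the tool's x, y, z in mm; "hand": the closure, from 0 (fully open) to 1 (shut). A call has 1 to 12 rows; each row is the pose to reach, as a shift and turn from the pose commanded when the call began, along the tool's axes at that moment; what a row does not reach only later rows make up. A row lasts 1/10 s, in which the tool goes at most 50 mm and 8.59 degrees, less where a joint would pass 70% of its speed; a pose out of reach is approached as far as the arm can. A call with a gripper value outside its range is refused whole. The fingers move at their own pace and stop on an object; the grip force is fixed at half the most. Time passes only in rows, so rows that repeat a pose let the fingers close. It gives the time, the measured TCP pose, the force, the opening and the grip force at its end, in the units of the state.
- arm.get_obs(): the state, without advancing time (a new reading comes with each control period).
- arm.camera(name): name is "side" or "top" or "wrist"; returns (picture, depth): 480x640x3 uint8, red, green, blue; 480x640 float32, mm along the optical axis (not along the pixel's ray), 0 where there is no reading.
- arm.camera_info(name): a dict with "mtx" (3x3 intrinsics, pixels), "k1" (the pictures are not rectified: a ray, as slopes to the right and down, at radius r is drawn at 1 + k1 r^2 times it, then the intrinsics apply), "T" (4x4, takes a point from camera to world coordinates); the wrist camera has in their place "hand_eye" (4x4, takes a point from camera to tool coordinates, whose origin is the TCP and whose axes are the flange's). Camera axes: x right, y up, looking along -z (the intrinsics and any distortion apply to the point x, -y, -z); pixel columns grow to the right and rows downward; lengths in mm; the calibration is good to about 2 mm. A picture is of the moment at which its call begins: read the wrist's pose just before it. camera_info takes no time and is no camera call.
- arm.hand_in(): hands the job in; it is judged then, once.
The state is a dict: "time_s": time; "joint_positions": joint angles; "joint_vel": joint speeds; "joint_efforts": joint torques, N m; "position": TCP position; "tcp_rot": TCP orientation; "force": force on the tool from outside, world axes, zero at the start; "torque": the same for the moment, N m; "gripper_width": opening from 0.0 (shut) to 1.0 (fully open); "gripper_force": force on a finger pad.
Only numpy, scipy, OpenCV 4.12 (cv2) and the standard library are available. Lean on these libraries where they do the work, as an engineer would, in place of code of your own. Each camera call takes 0.05 s, during which the arm holds its last target. There are 200 camera calls.

### The job

Check the curved safety bumper on the bench: with the fingers closed, draw the fingertips along the whole row of yellow pads in one stroke, from the pad at the red end to the pad at the green end, without lifting off on the way, so that every pad dips a few millimetres in turn. Press lightly, never near the pads' hard stops, then lift clear so that all the pads spring back. Do not pick up, tip or shift the bumper, and leave everything else on the bench alone.

Things in the scene. Friction and masses are not known exactly. Their poses are not given: they have to be found in the camera images.
- bumper: curved safety bumper loose on the bench, 2.5 kg: dark steel arc 38 mm wide, 60 mm tall, a red and a green end block (46 wide, 42 long, 62 mm tall), seven rounded yellow pads in a row along its top. Any heading. Origin on its underside, 15 mm from the middle pad on the hollow side of the bend; x points to the hollow side, z up; the row runs from red (-y) to green (+y)
- pad0_top (a point): crest of pad 0 (the first, next to the red block), marked by a thin black line across it; 75 mm above the bench when out, sinks with the pad. Crests lie 34 mm apart on an arc of 170 mm radius. A pad is the top of a drum of 30 mm radius lying across the row, 30 mm wide: between two crests is only a valley 5 mm deep, so a fingertip glides from pad to pad
- pad0 (a joint): how far pad 0 is pressed straight down, m: 0 fully out, 0.012 at its hard stop. A spring brings it back: about 1 N to start it, then 0.5 N per mm. A stroke 3 to 5 mm deep is right; more than 9 mm is too hard
- pad1_top (a point): crest of pad 1 (number 2 counted from the red end), marked by a thin black line across it; 75 mm above the bench when out, sinks with the pad. Crests lie 34 mm apart on an arc of 170 mm radius. A pad is the top of a drum of 30 mm radius lying across the row, 30 mm wide: between two crests is only a valley 5 mm deep, so a fingertip glides from pad to pad
- pad1 (a joint): how far pad 1 is pressed straight down, m: 0 fully out, 0.012 at its hard stop. A spring brings it back: about 1 N to start it, then 0.5 N per mm. A stroke 3 to 5 mm deep is right; more than 9 mm is too hard
- pad2_top (a point): crest of pad 2 (number 3 counted from the red end), marked by a thin black line across it; 75 mm above the bench when out, sinks with the pad. Crests lie 34 mm apart on an arc of 170 mm radius. A pad is the top of a drum of 30 mm radius lying across the row, 30 mm wide: between two crests is only a valley 5 mm deep, so a fingertip glides from pad to pad
- pad2 (a joint): how far pad 2 is pressed straight down, m: 0 fully out, 0.012 at its hard stop. A spring brings it back: about 1 N to start it, then 0.5 N per mm. A stroke 3 to 5 mm deep is right; more than 9 mm is too hard
- pad3_top (a point): crest of pad 3 (the middle one), marked by a thin black line across it; 75 mm above the bench when out, sinks with the pad. Crests lie 34 mm apart on an arc of 170 mm radius. A pad is the top of a drum of 30 mm radius lying across the row, 30 mm wide: between two crests is only a valley 5 mm deep, so a fingertip glides from pad to pad
- pad3 (a joint): how far pad 3 is pressed straight down, m: 0 fully out, 0.012 at its hard stop. A spring brings it back: about 1 N to start it, then 0.5 N per mm. A stroke 3 to 5 mm deep is right; more than 9 mm is too hard
- pad4_top (a point): crest of pad 4 (number 5 counted from the red end), marked by a thin black line across it; 75 mm above the bench when out, sinks with the pad. Crests lie 34 mm apart on an arc of 170 mm radius. A pad is the top of a drum of 30 mm radius lying across the row, 30 mm wide: between two crests is only a valley 5 mm deep, so a fingertip glides from pad to pad
- pad4 (a joint): how far pad 4 is pressed straight down, m: 0 fully out, 0.012 at its hard stop. A spring brings it back: about 1 N to start it, then 0.5 N per mm. A stroke 3 to 5 mm deep is right; more than 9 mm is too hard
- pad5_top (a point): crest of pad 5 (number 6 counted from the red end), marked by a thin black line across it; 75 mm above the bench when out, sinks with the pad. Crests lie 34 mm apart on an arc of 170 mm radius. A pad is the top of a drum of 30 mm radius lying across the row, 30 mm wide: between two crests is only a valley 5 mm deep, so a fingertip glides from pad to pad
- pad5 (a joint): how far pad 5 is pressed straight down, m: 0 fully out, 0.012 at its hard stop. A spring brings it back: about 1 N to start it, then 0.5 N per mm. A stroke 3 to 5 mm deep is right; more than 9 mm is too hard
- pad6_top (a point): crest of pad 6 (the last, next to the green block), marked by a thin black line across it; 75 mm above the bench when out, sinks with the pad. Crests lie 34 mm apart on an arc of 170 mm radius. A pad is the top of a drum of 30 mm radius lying across the row, 30 mm wide: between two crests is only a valley 5 mm deep, so a fingertip glides from pad to pad
- pad6 (a joint): how far pad 6 is pressed straight down, m: 0 fully out, 0.012 at its hard stop. A spring brings it back: about 1 N to start it, then 0.5 N per mm. A stroke 3 to 5 mm deep is right; more than 9 mm is too hard
- relay: bystander, not to be disturbed: orange relay on a black foot, 28 x 40 x 52 mm; origin at its underside (middle), loose
- screwdriver: bystander, not to be disturbed: screwdriver with a red handle, 190 mm long, lying flat; origin at its underside, loose
- gland: bystander, not to be disturbed: grey round cable gland, 38 mm across, 38 mm tall; origin at its underside (middle), loose
- stopbutton: bystander, not to be disturbed: red mushroom-headed push-button unit, 42 mm across, 45 mm tall; origin at its underside (middle), loose
- terminal: bystander, not to be disturbed: blue terminal block, 52 x 16 x 44 mm; origin at its underside (middle), loose
- rail: bystander, not to be disturbed: short aluminium mounting rail, 28 x 70 x 8 mm; origin at its underside (middle), loose
- meter: bystander, not to be disturbed: yellow hand meter, 150 x 75 x 37 mm, at the left of the bench; origin at its underside (middle), loose

How it is judged:
By the outcome, as a careful person would: the job done as asked, in the order asked, and still so for the second after the job is handed in, with the robot touching nothing.
It also fails if it takes over 45 s, if anything falls off the work surface, if the arm or the gripper's body presses on something with over 40 N, if the wrist force passes 120 N, or if a joint passes its speed limit or range.

## Working session

There is one attempt and no reset: what is moved stays moved. The work goes in short steps, Python scripts to look and compute and a tool call to move; the robot and the scene stay as the last step left them, time stands still between calls to the robot, and variables do not carry over. Pictures are saved under pics/ and viewed, at most 10 in all, crops included, and the job is handed in when it is done.

Besides the shell and the picture viewer there is one more tool, called by a JSON object that holds its "api" and its "payload". carry_out: Moves the arm, as the interface text tells. Its arguments: {"type":"object","properties":{"steps":{"type":"array","items":{"type":"object","properties":{"rx":{"type":"number"},"ry":{"type":"number"},"rz":{"type":"number"},"dx":{"type":"number"},"dy":{"type":"number"},"dz":{"type":"number"},"hand":{"type":"number"}}}}},"required":["steps"]}

```bash
mkdir -p pics; cat > h.py <<'E'
import numpy as np, cv2
from bench import arm
def save(n,im): cv2.imwrite('pics/'+n,im[:,:,::-1])
def rays(name,uv,T=None):
    i=arm.camera_info(name); K=np.array(i['mtx']); k=i['k1']
    T=np.array(i['T']) if T is None else T
    uv=np.atleast_2d(uv).astype(float)
    d=np.c_[(uv[:,0]-K[0,2])/K[0,0],(uv[:,1]-K[1,2])/K[1,1]]
    u=d.copy()
    for _ in range(20): u=d/(1+k*(u**2).sum(1,keepdims=True))
    D=np.c_[u[:,0],-u[:,1],-np.ones(len(u))]
    return T[:3,3],D@T[:3,:3].T
def plane(name,uv,z,T=None):
    o,D=rays(name,uv,T); return o+D*((z-o[2])/D[:,2])[:,None]
def wristT():
    s=arm.get_obs(); T=np.eye(4);T[:3,:3]=s['tcp_rot'];T[:3,3]=s['position']
    return T@np.array(arm.camera_info('wrist')['hand_eye'])
def ymask(im):
    h=cv2.cvtColor(im,cv2.COLOR_RGB2HSV)
    return cv2.inRange(h,(20,110,80),(36,255,255))
E
python3 - <<'E'
from h import *
s=arm.get_obs(); print(s['time_s'],s['position'],np.round(s['tcp_rot'],3),s['force'])
t,_=arm.camera('top');sd,_=arm.camera('side')
save('top.png',t);save('side.png',sd)
print(arm.camera_info('top'));print(arm.camera_info('wrist')['hand_eye'])
E
```

```text
0.0 [135.23023976 532.52709843 202.09812841] [[-0.969  0.246 -0.001]
 [ 0.246  0.969 -0.002]
 [ 0.    -0.002 -1.   ]] [ 0.77699385 -0.98542312 -0.33345715]
{'mtx': array([[613.05305811,   0.        , 321.91275847],
       [  0.        , 613.05305811, 234.26072815],
       [  0.        ,   0.        ,   1.        ]]), 'k1': 0.0730104525393813, 'T': array([[ 2.36764729e-02,  9.81275273e-01, -1.91149847e-01,
         3.59048910e+02],
       [-9.99510264e-01,  2.71481144e-02,  1.55631602e-02,
         1.38664359e+02],
       [ 2.04611022e-02,  1.90687753e-01,  9.81437478e-01,
         1.16998368e+03],
       [ 0.00000000e+00,  0.00000000e+00,  0.00000000e+00,
         1.00000000e+00]])}
[[-6.40762859e-04  9.46373839e-01  3.23072972e-01  8.38122463e+01]
 [ 9.99999768e-01  6.80418766e-04 -9.80524430e-06 -1.11084985e+00]
 [-2.29104340e-04  3.23072891e-01 -9.46374056e-01 -1.70195928e+02]
 [ 0.00000000e+00  0.00000000e+00  0.00000000e+00  1.00000000e+00]]
```

View pics/top.png

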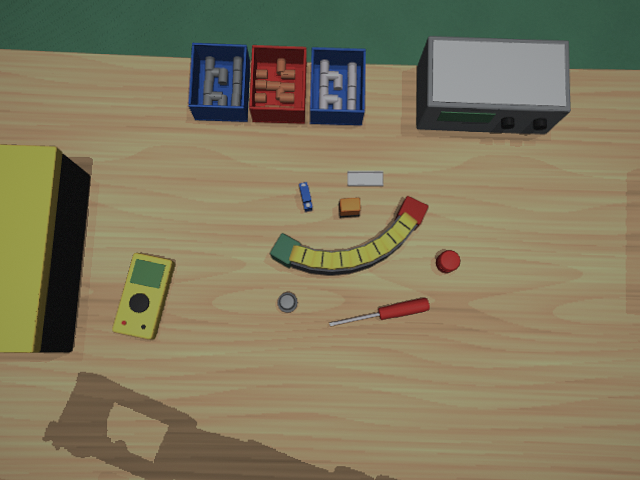

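View pics/side.png

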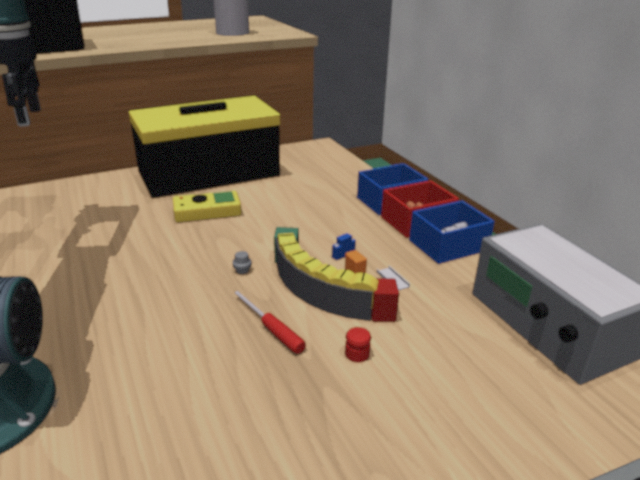

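The top view shows the bumper with its red block at about (413,210) and its green block at (286,250). The yellow pads run along a bend that opens towards +x (image up). Next I'll measure the arc and the crest lines.

```bash
cat >> h.py <<'E'
from scipy.optimize import least_squares
def fit(name,im,T=None,box=None,zc=75.):
    m=ymask(im)
    if box: b=np.zeros_like(m);b[box[1]:box[3],box[0]:box[2]]=255;m&=b
    mc=cv2.morphologyEx(m,cv2.MORPH_CLOSE,np.ones((9,9)))
    n,l,st,ce=cv2.connectedComponentsWithStats(mc)
    k=1+np.argmax(st[1:,4]); reg=(l==k)
    v,u=np.nonzero(reg); P=plane(name,np.c_[u,v],73.5,T)[:,:2]
    f=lambda c:np.hypot(*(P-c[:2]).T)-170
    c=least_squares(f,[P[:,0].mean()+150,P[:,1].mean()],loss='soft_l1',f_scale=5).x
    return c,P,reg,m,u,v
E
python3 - <<'E'
from h import *
im,_=arm.camera('top')
c,P,reg,m,u,v=fit('top',im,box=(260,180,440,290))
r=np.hypot(*(P-c).T);a=np.degrees(np.arctan2(*(P-c).T[::-1]))%360
print('centre',c,'r',np.percentile(r,[1,50,99]),'a',np.percentile(a,[.5,50,99.5]))
g=cv2.cvtColor(im,cv2.COLOR_RGB2GRAY)[v,u]
P2=plane('top',np.c_[u,v],75)[:,:2];a2=np.degrees(np.arctan2(*(P2-c).T[::-1]))%360
sel=abs(r-170)<9
b=np.arange(140,230,1.)
h=[g[sel&(abs(a2-x)<.6)].mean() if (sel&(abs(a2-x)<.6)).any() else 0 for x in b]
print([(int(x),int(y)) for x,y in zip(b,h) if y])
h=cv2.cvtColor(im,cv2.COLOR_RGB2HSV)
for n,col in (('red',[(0,8),(172,180)]),('green',[(60,95)])):
    mm=sum(cv2.inRange(h,(lo,70,40),(hi,255,255)) for lo,hi in col);mm[:180]=0;mm[280:]=0;mm[:,:260]=0;mm[:,432:]=0
    y,x=np.nonzero(mm);q=plane('top',[x.mean(),y.mean()],62)[0];print(n,len(x),q,np.hypot(*(q[:2]-c)))
for n,p,z in (('relay',(350,207),52),('terminal',(306,195),44),('stop',(448,261),45),('gland',(288,302),38)): print(n,plane('top',p,z)[0])
E
```

```text
centre [694.92532676 107.27750047] r [154.39880032 170.00282217 184.64404812] a [156.64812633 197.47506373 239.83720374]
[(156, 115), (157, 126), (158, 138), (159, 144), (160, 149), (161, 150), (162, 151), (163, 137), (164, 75), (165, 137), (166, 152), (167, 151), (168, 150), (169, 150), (170, 145), (171, 147), (172, 150), (173, 150), (174, 152), (175, 108), (176, 96), (177, 150), (178, 151), (179, 150), (180, 150), (181, 147), (182, 147), (183, 150), (184, 150), (185, 151), (186, 146), (187, 87), (188, 128), (189, 152), (190, 150), (191, 150), (192, 148), (193, 146), (194, 149), (195, 150), (196, 151), (197, 153), (198, 113), (199, 82), (200, 147), (201, 151), (202, 150), (203, 149), (204, 146), (205, 149), (206, 150), (207, 151), (208, 151), (209, 149), (210, 84), (211, 120), (212, 152), (213, 150), (214, 149), (215, 146), (216, 147), (217, 150), (218, 151), (219, 151), (220, 153), (221, 130), (222, 78), (223, 143), (224, 151), (225, 150), (226, 147), (227, 145), (228, 150), (229, 151)]
red 456 [627.70306721 -47.65352371  62.        ] 168.88592134949303
green 454 [546.87023357 191.07572393  62.        ] 170.12481557140373
relay [630.32111289  69.49870779  52.        ]
terminal [653.21886252 152.7248216   44.        ]
stop [ 534.08703225 -114.35617353   45.        ]
gland [451.01398747 180.02439956  38.        ]
```

```bash
cat >> h.py <<'E'
C=np.array([694.93,107.28]); TH=198.7
def crest(k,C=C,TH=TH):
    t=np.radians(TH+(3-k)*11.48); return C+170*np.array([np.cos(t),np.sin(t)])
def shift(p,R=None,pos=None):
    s=arm.get_obs(); R=np.array(s['tcp_rot']) if R is None else R
    return R.T@(np.asarray(p)-(s['position'] if pos is None else pos))
E
python3 - <<'E'
from h import *
for k in (-.15,0,3,6): print(k,crest(k))
R0=np.array([[-.969,.246,0],[.246,.969,0],[0,0,-1]])
print(shift([*crest(-.15),150],R0,np.array([135.44,533.08,203.34])))
y=np.degrees(np.arctan2(R0[1,1],R0[0,1]));print(y,np.radians(y-18.7))
E
```

```text
-0.15 [597.08688369 -31.74059053]
0 [592.95349505 -28.73761811]
3 [533.90425278  52.7757916 ]
6 [531.30455849 153.39631915]
[-586.28169557 -433.74601884   53.34      ]
75.75525752696444 0.9958020994188068
```

{"api": "carry_out", "payload": {"steps": [{"dx": -293,"dy": -217,"dz": 0,"rz": 0.5,"hand": 1},{"dx": -293,"dy": -217,"dz": 0,"rz": 0.5,"hand": 1},{"dx": -293,"dy": -217,"dz": 0,"rz": 0.5,"hand": 1},{"dx": -293,"dy": -217,"dz": 0,"rz": 0.5,"hand": 1},{"dx": -293,"dy": -217,"dz": 0,"rz": 0.5,"hand": 1},{"dx": -293,"dy": -217,"dz": 0,"rz": 0.5,"hand": 1},{"dx": -293,"dy": -217,"dz": 0,"rz": 0.5,"hand": 1},{"dx": -293,"dy": -217,"dz": 0,"rz": 0.5,"hand": 1},{"dx": -586,"dy": -434,"dz": 0,"rz": 0.996,"hand": 1},{"dx": -586,"dy": -434,"dz": 0,"rz": 0.996,"hand": 1},{"dx": -586,"dy": -434,"dz": 0,"rz": 0.996,"hand": 1},{"dx": -586,"dy": -434,"dz": 0,"rz": 0.996,"hand": 1}]}}

```text
invalid input at $.steps[0]: expected keys rx, ry, rz, dx, dy, dz, hand
```

{"api": "carry_out", "payload": {"steps": [{"dx": -293,"dy": -217,"dz": 0,"rx": 0,"ry": 0,"rz": 0.5,"hand": 1},{"dx": -293,"dy": -217,"dz": 0,"rx": 0,"ry": 0,"rz": 0.5,"hand": 1},{"dx": -293,"dy": -217,"dz": 0,"rx": 0,"ry": 0,"rz": 0.5,"hand": 1},{"dx": -293,"dy": -217,"dz": 0,"rx": 0,"ry": 0,"rz": 0.5,"hand": 1},{"dx": -293,"dy": -217,"dz": 0,"rx": 0,"ry": 0,"rz": 0.5,"hand": 1},{"dx": -293,"dy": -217,"dz": 0,"rx": 0,"ry": 0,"rz": 0.5,"hand": 1},{"dx": -293,"dy": -217,"dz": 0,"rx": 0,"ry": 0,"rz": 0.5,"hand": 1},{"dx": -293,"dy": -217,"dz": 0,"rx": 0,"ry": 0,"rz": 0.5,"hand": 1},{"dx": -586,"dy": -434,"dz": 0,"rx": 0,"ry": 0,"rz": 0.996,"hand": 1},{"dx": -586,"dy": -434,"dz": 0,"rx": 0,"ry": 0,"rz": 0.996,"hand": 1},{"dx": -586,"dy": -434,"dz": 0,"rx": 0,"ry": 0,"rz": 0.996,"hand": 1},{"dx": -586,"dy": -434,"dz": 0,"rx": 0,"ry": 0,"rz": 0.996,"hand": 1}]}}

```text
time_s: 1.35
position: [493.2, 93.9, 203.1]
tcp_rot: [[-0.317, 0.948, -0.0], [0.948, 0.317, 0.0], [0.0, 0.0, -1.0]]
force: [0.0, 0.8, 0.1]
gripper_width: 0.001
gripper_force: 0.0
```

```bash
python3 - <<'E'
from h import *
F=[];Z=[]
for i in range(6):
    w,_=arm.camera('wrist');s=arm.get_obs();F.append(s['force']);Z.append(s['position'])
print(s['time_s'],np.mean(Z,0),np.std(Z,0),np.mean(F,0),np.std(F,0));save('w1.png',w)
print(shift([*crest(-.15),130],None,np.mean(Z,0)))
try:
    T=wristT();c,P,reg,m,u,v=fit('wrist',w,T);print(c,len(P))
except Exception as e: print(e)
E
```

```text
1.65 [493.65449815  93.08869367 202.48694808] [2.01367036 3.19630876 0.36980015] [ 0.43135856 -0.46887553 -0.16974328] [1.64008446 1.841312   0.76344097]
[-151.50683413   57.8711631    72.32961986]
[696.24695926 115.17428453] 7014
```

View pics/w1.png

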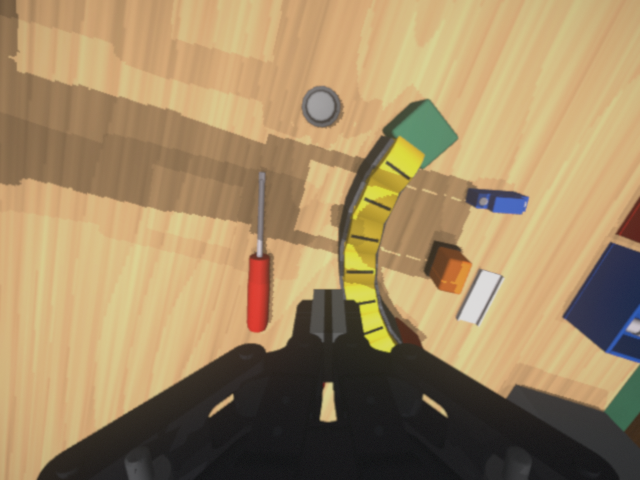

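The wrist view shows the closed fingers at (328,300) and the row of pads curving from (405,155) down behind the fingers, with nothing in the way. Next I'll move to hover above pad 0.

{"api": "carry_out", "payload": {"steps": [{"dx": -75,"dy": 29,"dz": 0,"rx": 0,"ry": 0,"rz": 0,"hand": 1},{"dx": -75,"dy": 29,"dz": 0,"rx": 0,"ry": 0,"rz": 0,"hand": 1},{"dx": -151,"dy": 58,"dz": 36,"rx": 0,"ry": 0,"rz": 0,"hand": 1},{"dx": -151,"dy": 58,"dz": 72,"rx": 0,"ry": 0,"rz": 0,"hand": 1},{"dx": -151,"dy": 58,"dz": 72,"rx": 0,"ry": 0,"rz": 0,"hand": 1},{"dx": -151,"dy": 58,"dz": 72,"rx": 0,"ry": 0,"rz": 0,"hand": 1},{"dx": -151,"dy": 58,"dz": 72,"rx": 0,"ry": 0,"rz": 0,"hand": 1},{"dx": -151,"dy": 58,"dz": 72,"rx": 0,"ry": 0,"rz": 0,"hand": 1}]}}

```text
time_s: 2.45
position: [596.4, -27.2, 134.2]
tcp_rot: [[-0.322, 0.947, 0.004], [0.947, 0.322, -0.0], [-0.001, 0.004, -1.0]]
force: [0.4, -0.2, 0.6]
gripper_width: -0.004
gripper_force: 0.0
```

```bash
cat >> h.py <<'E'
def avg(n,name='side'):
    F=[];Z=[];I=[]
    for i in range(n):
        im,_=arm.camera(name);s=arm.get_obs();F.append(s['force']);Z.append(s['position']);I.append(im)
    print(round(s['time_s'],2),'pos',np.round(np.mean(Z,0),2),np.round(np.std(Z,0),2),'F',np.round(np.mean(F,0),2),np.round(np.std(F,0),2))
    return I,np.mean(Z,0)
E
python3 - <<'E'
from h import *
I,_=avg(8);I2,p=avg(8,'wrist')
save('s2.png',cv2.resize(I[-1][180:360,200:440],None,fx=3,fy=3))
w=I2[-1];T=wristT();T[:3,3]+=p-arm.get_obs()['position']
save('w2.png',w)
c,P,reg,m,u,v=fit('wrist',w,T);print(c,len(P))
print(arm.get_obs()['tcp_rot'])
print(shift([*crest(-.15),90],None,p))
E
```

```text
2.85 pos [596.11 -28.11 132.92] [0.25 0.41 0.87] F [ 0.07 -0.16 -0.09] [0.45 0.3  0.72]
3.25 pos [595.71 -28.84 131.25] [0.01 0.04 0.11] F [0.2  0.11 0.07] [0.31 0.17 0.65]
[698.72289252 107.41284599] 13306
[[-3.20166485e-01  9.47361268e-01 -2.21887132e-04]
 [ 9.47361277e-01  3.20166515e-01  1.17602142e-04]
 [ 1.82452544e-04 -1.72555012e-04 -9.99999968e-01]]
[-3.19186875  0.38049265 41.24823458]
```

View pics/s2.png

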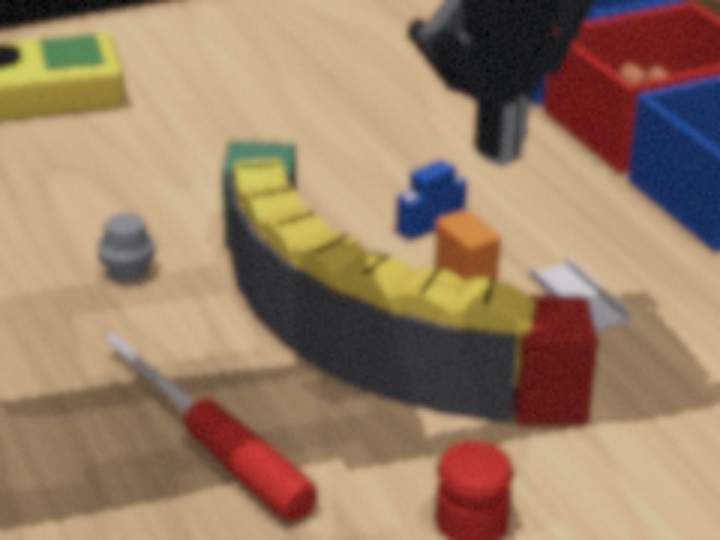

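View pics/w2.png

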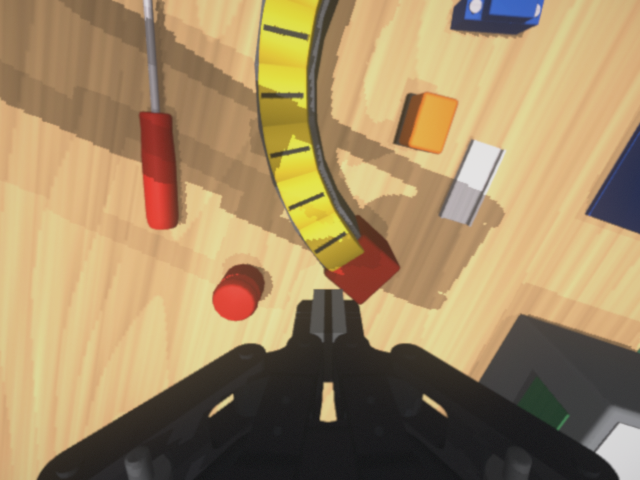

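Pad 0's line is at about (330,243) in the wrist view, with the next ones at (306,201), (291,152), (282,96) and (286,32). I'll compare these with the top-view estimate.

```bash
python3 - <<'E'
from h import *
w=cv2.imread('pics/w2.png')[:,:,::-1].copy()
T=wristT();print(arm.get_obs()['position'],arm.camera_info('wrist')['mtx'][0][0])
m=ymask(w);mc=cv2.morphologyEx(m,cv2.MORPH_CLOSE,np.ones((15,15)));
d=((cv2.cvtColor(w,cv2.COLOR_RGB2GRAY)<60)&(mc>0)).astype(np.uint8)
n,l,st,ce=cv2.connectedComponentsWithStats(d)
px=[ce[i] for i in range(1,n) if 80<st[i,4]<600 and 240<ce[i][0]<360]
px=sorted(px,key=lambda p:-p[1]);print(np.round(px,1))
Q=plane('wrist',px,75.,T)[:,:2]
for k,q in enumerate(Q): print(k,q,q-crest(k))
E
```

```text
[595.72130287 -28.86189157 131.18165399] 341.9176386925895
[]Traceback (most recent call last):
  File "<stdin>", line 9, in <module>
  File "h.py", line 14, in plane
    o,D=rays(name,uv,T); return o+D*((z-o[2])/D[:,2])[:,None]
        ~~~~^^^^^^^^^^^
  File "h.py", line 8, in rays
    d=np.c_[(uv[:,0]-K[0,2])/K[0,0],(uv[:,1]-K[1,2])/K[1,1]]
             ~~^^^^^
IndexError: index 0 is out of bounds for axis 1 with size 0
```

```bash
python3 - <<'E'
from h import *
T=wristT()
Q=plane('wrist',[(330.5,243),(306.5,201),(291,152),(282.5,96),(286,32)],75.,T)[:,:2]
for k,q in enumerate(Q): print(k,np.round(q,1),np.round(q-crest(k),1))
# combine: refit centre & mid angle from crests
f=lambda x:(np.array([crest(k,x[:2],x[2]) for k in range(5)])-Q).ravel()
print(least_squares(f,[695,107,198.7]).x)
E
```

```text
0 [596.4 -28.1] [3.4 0.6]
1 [571.3  -4.7] [3.4 1. ]
2 [552.1  22.9] [4.2 1. ]
3 [537.7  53.2] [3.8 0.4]
4 [530.1  86.7] [3.8 0.8]
[698.84115441 107.70528409 198.55279228]
```

```bash
python3 - <<'E'
from h import *
for k,p in ((0,(488,290)),(1,(433,280)),(2,(375,263)),(3,(330,243)),(4,(293,217)),(5,(272,190)),(6,(261,161))):
    q=plane('side',(200+p[0]/3,180+p[1]/3),75.)[0][:2];print(k,np.round(q,1),np.round(q-crest(k),1))
print('tip',plane('side',(200+499/3,180+157/3),123.2)[0],arm.get_obs()['position'])
E
```

```text
0 [598.4 -26.5] [5.4 2.3]
1 [575.3  -5.1] [7.3 0.7]
2 [553.5  23.9] [5.5 2.1]
3 [539.2  53.7] [5.3 0.9]
4 [531.4  88.9] [5.1 3. ]
5 [532.5 123.1] [7.1 3.2]
6 [540.4 159. ] [9.1 5.6]
tip [633.70453396  28.66136826 123.2       ] [595.72130287 -28.86189157 131.18165399]
```

```bash
python3 - <<'E'
from h import *
T=wristT()
def proj(name,P,T=None):
    i=arm.camera_info(name);T=np.array(i['T']) if T is None else T
    p=np.linalg.inv(T)@np.r_[P,1];x,y=p[0]/-p[2],-p[1]/-p[2];r=1+i['k1']*(x*x+y*y);K=i['mtx']
    return np.round([K[0,0]*x*r+K[0,2],K[1,1]*y*r+K[1,2]],1)
s=arm.get_obs()
R=np.array(s['tcp_rot']);p=s['position']
for t in [(0,0,8),(11,0,8),(-11,0,8),(11,9,8),(11,-9,8)]: 
    P=p+R@np.array(t);a=proj('side',P);print(t,'wrist',proj('wrist',P,T),'side',a,'crop',(a-[200,180])*3)
w,d=arm.camera('wrist');print('depth tip',d[285:330:6,320],d[285:330:6,335])
sd,ds=arm.camera('side');print('side depth',ds[222:236:2,362:370:3])
o,D=rays('wrist',[(328,292)],T);o2,D2=rays('side',[(366.3,232.3)])
A=np.c_[D[0],-D2[0]];x=np.linalg.lstsq(A,o2-o,rcond=None)[0];print(o+x[0]*D[0],o2+x[1]*D2[0])
E
```

```text
(0, 0, 8) wrist [329.6 272.6] side [363.7 252.9] crop [491.1 218.7]
(11, 0, 8) wrist [329.6 254.7] side [358.6 250.3] crop [475.8 210.9]
(-11, 0, 8) wrist [329.6 289.9] side [368.9 255.5] crop [506.7 226.5]
(11, 9, 8) wrist [345.7 254.7] side [362.3 248.4] crop [486.9 205.2]
(11, -9, 8) wrist [313.6 254.7] side [354.9 252.2] crop [464.7 216.6]
depth tip [333.57556 152.26257 148.16678 143.03683 137.9996  134.9542  129.74687
 127.2149 ] [334.3992   152.55579  148.23648  143.42838  138.0961   134.40019
 129.43076  126.205605]
side depth [[ 850.8805   849.55176  850.75806]
 [ 853.54926  851.3157   853.61194]
 [ 853.86597  855.4825   853.803  ]
 [ 854.51917  856.4878   855.975  ]
 [ 856.9897   859.52997  860.275  ]
 [   0.       858.48474  860.4562 ]
 [1192.7509   864.58344  862.9029 ]]
[593.07191619 -23.95320616 156.71722528] [599.41776198 -26.39254106 159.03395846]
```

```bash
python3 - <<'E'
from h import *
w,d=arm.camera('wrist');T=wristT();s=arm.get_obs();R=np.array(s['tcp_rot']);print(s['position'],s['time_s'],s['gripper_width'])
uv=[(328,290),(328,293),(318,293),(338,293),(328,300),(316,310),(340,310),(310,291),(345,291)]
o,D=rays('wrist',uv,T)
for p,q in zip(uv,D): P=o+q*d[p[1],p[0]];print(p,d[p[1],p[0]],np.round(P,1),np.round(R.T@(P-s['position']),1))
sd,ds=arm.camera('side')
save('s3.png',cv2.resize(sd[170:290,300:430],None,fx=4,fy=4))
uv=[(362,230),(366,228),(368,231),(372,228),(366,233),(370,220)]
o,D=rays('side',uv)
for p,q in zip(uv,D): P=o+q*ds[p[1],p[0]];print(p,np.round(P,1),np.round(R.T@(P-s['position']),1))
E
```

```text
[595.7598715  -28.80117643 131.25786118] 3.4 -0.004630874959044654
(328, 290) 152.32794 [591.4 -18.8 165. ] [ 10.9  -0.9 -33.7]
(328, 293) 151.1966 [591.6 -19.5 166.4] [ 10.2  -0.9 -35.2]
(318, 293) 151.22176 [587.4 -20.9 166.4] [ 10.1  -5.4 -35.2]
(338, 293) 150.88287 [595.7 -17.9 166.7] [ 10.3   3.5 -35.5]
(328, 300) 144.68695 [591.5 -19.2 173.2] [ 10.5  -1.  -42. ]
(316, 310) 138.11087 [587.1 -21.2 180.3] [  9.9  -5.8 -49.1]
(340, 310) 137.3702 [596.1 -17.8 181. ] [ 10.3   3.9 -49.7]
(310, 291) 337.95932 [ 602.9 -108.2   -1. ] [-77.5 -18.7 132.2]
(345, 291) 268.86423 [621.9 -67.2  60.9] [-44.8  12.5  70.4]
(362, 230) [585.8 -35.3 170.8] [ -3.  -11.6 -39.5]
(366, 228) [591.1 -38.  174.4] [ -7.2  -7.4 -43.2]
(368, 231) [593.9 -40.  169.5] [-10.   -5.3 -38.3]
(372, 228) [600.7 -40.1 173.4] [-12.3   1.  -42.1]
(366, 233) [593.3 -35.4 163.8] [ -5.5  -4.4 -32.5]
(370, 220) [596.4 -39.5 188.1] [-10.4  -2.9 -56.8]
```

View pics/s3.png

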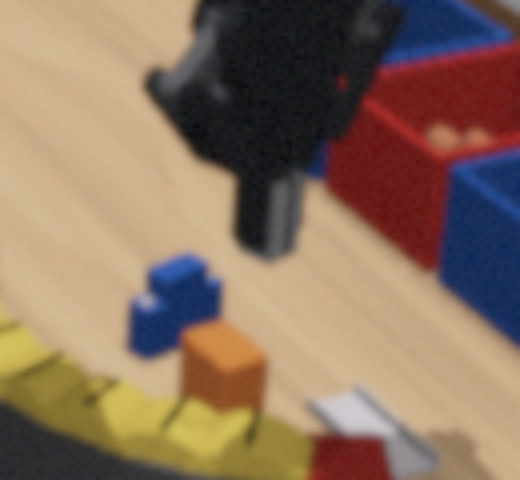

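The text puts the fingertip 8 mm ahead of the TCP, but wrist depth and the side view both put it about 33 mm behind. That makes the tip roughly 40 mm higher than I assumed. I'll go down to TCP z = 90, which is safe under either reading, and check again.

```bash
sed -i 's/^C=.*/C=np.array([698.3,107.9]); TH=198.55/' h.py; python3 - <<'E'
from h import *
print(crest(-.15),shift([*crest(-.15),90]))
E
```

```text
[600.09326436 -30.86396173] [-3.3506805   3.44799171 41.26021041]
```

{"api": "carry_out", "payload": {"steps": [{"dx": -3.4,"dy": 3.4,"dz": 10,"rx": 0,"ry": 0,"rz": 0,"hand": 1},{"dx": -3.4,"dy": 3.4,"dz": 20,"rx": 0,"ry": 0,"rz": 0,"hand": 1},{"dx": -3.4,"dy": 3.4,"dz": 30,"rx": 0,"ry": 0,"rz": 0,"hand": 1},{"dx": -3.4,"dy": 3.4,"dz": 36,"rx": 0,"ry": 0,"rz": 0,"hand": 1},{"dx": -3.4,"dy": 3.4,"dz": 40,"rx": 0,"ry": 0,"rz": 0,"hand": 1},{"dx": -3.4,"dy": 3.4,"dz": 40,"rx": 0,"ry": 0,"rz": 0,"hand": 1},{"dx": -3.4,"dy": 3.4,"dz": 40,"rx": 0,"ry": 0,"rz": 0,"hand": 1}]}}

```text
time_s: 4.15
position: [600.2, -30.9, 91.5]
tcp_rot: [[-0.32, 0.947, 0.0], [0.947, 0.32, 0.0], [-0.0, 0.0, -1.0]]
force: [0.3, 0.6, -0.1]
gripper_width: -0.002
gripper_force: 0.0
```

```bash
cat >> h.py <<'E'
def tip():
    # fingertip end (front face, wrist depth) in tool frame, and lines of pads
    w,d=arm.camera('wrist');s=arm.get_obs();T=wristT();R=np.array(s['tcp_rot'])
    col=np.arange(320,338);rows=[]
    for c in col:
        g=np.nonzero((d[200:330,c]<165)&(d[200:330,c]>50))[0];rows.append(200+g.min())
    r=int(np.median(rows));uv=[(328,r),(328,r+1)]
    o,D=rays('wrist',uv,T)
    for p,q in zip(uv,D): P=o+q*d[p[1],p[0]];print('tip',p,np.round(P,1),np.round(R.T@(P-s['position']),1))
    return w,d
E
python3 - <<'E'
from h import *
avg(6);w,d=tip();save('w4.png',w)
sd,ds=arm.camera('side');save('s4.png',cv2.resize(sd[200:320,300:430],None,fx=4,fy=4))
E
```

```text
4.45 pos [600.41 -30.96  91.9 ] [0.07 0.01 0.09] F [-0.24  0.06 -0.16] [0.5  0.65 0.2 ]
tip (328, 289) [596.1 -21.9 122.6] [  9.9  -0.9 -31. ]
tip (328, 290) [596.1 -21.8 123.8] [ 10.   -0.9 -32.1]
```

View pics/w4.png

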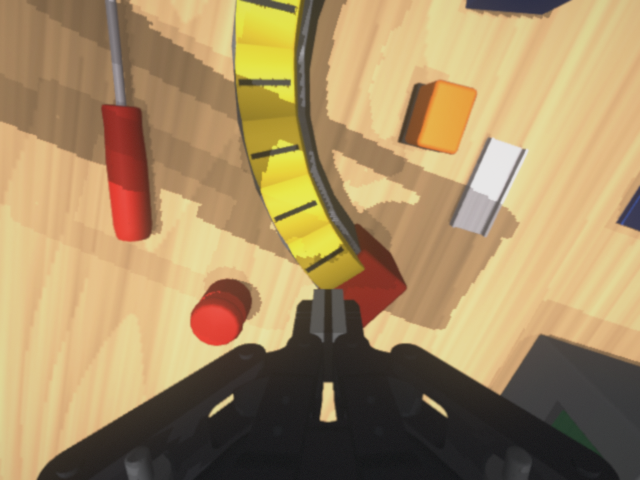

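View pics/s4.png

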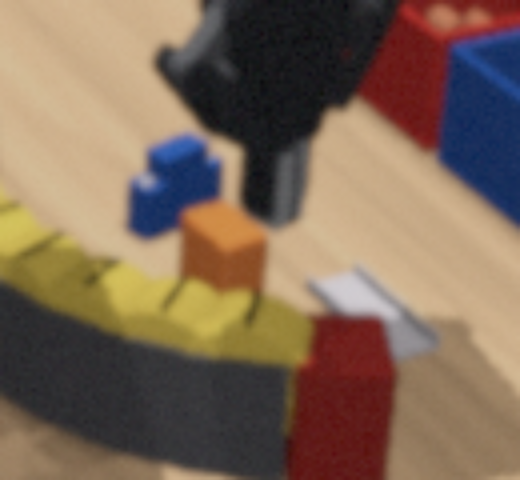

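The side view shows the tip well above pad 0 and clear of it. The wrist view has the pad lines at (325,260), (296,211), (275,152) and (265,82).

```bash
python3 - <<'E'
from h import *
w,d=arm.camera('wrist');T=wristT();s=arm.get_obs();R=np.array(s['tcp_rot'])
uv=[(325,260),(296,211),(275,152),(265,82)]
Q=plane('wrist',uv,75.,T)[:,:2];o,D=rays('wrist',uv,T)
for k,q in enumerate(Q):
    u,v=uv[k];P=o+D[k]*np.median(d[v-1:v+2,u-3:u+4]);print(k,np.round(q,1),np.round(q-crest(k),1),'depth pt',np.round(P,1),np.round(R.T@(P-s['position']),1))
E
```

```text
0 [596.2 -27.8] [0.3 0.1] depth pt [596.3 -28.   74.5] [ 4.  -2.7 17. ]
1 [571.3  -4.7] [0.3 0.1] depth pt [571.3  -4.7  75.1] [ 34.1 -18.9  16.4]
2 [551.3  22.7] [ 0.2 -0.2] depth pt [551.3  22.7  75. ] [ 66.4 -29.1  16.4]
3 [537.4  53.8] [ 0.3 -0. ] depth pt [537.4  53.8  75.2] [100.3 -32.3  16.2]
```

{"api": "carry_out", "payload": {"steps": [{"dx": 0,"dy": 0,"dz": 12,"rx": 0,"ry": 0,"rz": 0,"hand": 1},{"dx": 0,"dy": 0,"dz": 24,"rx": 0,"ry": 0,"rz": 0,"hand": 1},{"dx": 0,"dy": 0,"dz": 34,"rx": 0,"ry": 0,"rz": 0,"hand": 1},{"dx": 0,"dy": 0,"dz": 41,"rx": 0,"ry": 0,"rz": 0,"hand": 1},{"dx": 0,"dy": 0,"dz": 44,"rx": 0,"ry": 0,"rz": 0,"hand": 1},{"dx": 0,"dy": 0,"dz": 44,"rx": 0,"ry": 0,"rz": 0,"hand": 1},{"dx": 0,"dy": 0,"dz": 44,"rx": 0,"ry": 0,"rz": 0,"hand": 1}]}}

```text
time_s: 5.3
position: [600.4, -30.9, 47.7]
tcp_rot: [[-0.32, 0.947, 0.001], [0.947, 0.32, -0.0], [-0.0, 0.001, -1.0]]
force: [-1.4, 0.5, 0.0]
gripper_width: 0.001
gripper_force: 0.0
```

```bash
python3 - <<'E'
from h import *
avg(8,'wrist');w,d=tip()
sd,ds=arm.camera('side');save('s5.png',cv2.resize(sd[220:310,310:430],None,fx=5,fy=5,interpolation=cv2.INTER_CUBIC))
E
```

```text
5.7 pos [600.43 -30.97  47.75] [0.16 0.03 0.17] F [ 0.08 -0.03 -0.1 ] [0.64 0.6  0.3 ]
tip (328, 217) [586.9   5.2  59.3] [ 38.5  -0.9 -11.9]
tip (328, 218) [587.1   4.7  59.2] [ 38.   -0.9 -11.8]
```

View pics/s5.png

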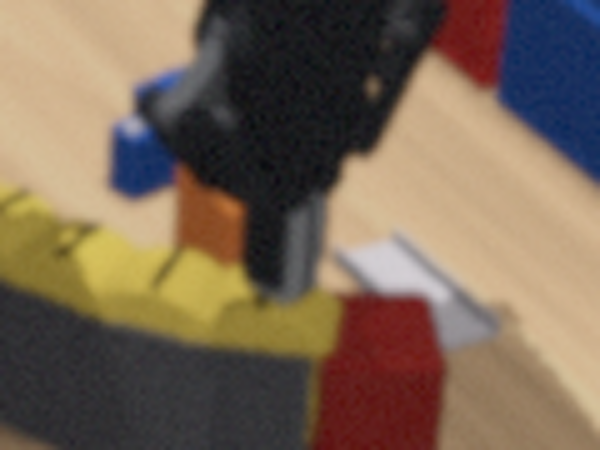

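No contact yet, and the tip is just above pad 0. I'll go down in small steps and read the force at each.

{"api": "carry_out", "payload": {"steps": [{"dx": 0,"dy": 0,"dz": 1.5,"rx": 0,"ry": 0,"rz": 0,"hand": 1},{"dx": 0,"dy": 0,"dz": 3,"rx": 0,"ry": 0,"rz": 0,"hand": 1},{"dx": 0,"dy": 0,"dz": 3,"rx": 0,"ry": 0,"rz": 0,"hand": 1}]}}

```text
time_s: 6.1
position: [600.2, -30.9, 44.4]
tcp_rot: [[-0.32, 0.947, 0.0], [0.947, 0.32, 0.0], [-0.0, 0.0, -1.0]]
force: [-0.5, -0.3, 2.3]
gripper_width: 0.0
gripper_force: 1.0
```

```bash
python3 -c "
from h import *
avg(8)"
```

```text
6.5 pos [600.23 -30.94  44.54] [0.02 0.01 0.05] F [0.1  0.11 1.86] [0.39 0.39 0.46]
```

{"api": "carry_out", "payload": {"steps": [{"dx": 0,"dy": 0,"dz": 1,"rx": 0,"ry": 0,"rz": 0,"hand": 1},{"dx": 0,"dy": 0,"dz": 1.5,"rx": 0,"ry": 0,"rz": 0,"hand": 1},{"dx": 0,"dy": 0,"dz": 1.5,"rx": 0,"ry": 0,"rz": 0,"hand": 1}]}}

```text
time_s: 6.8
position: [600.2, -30.9, 42.9]
tcp_rot: [[-0.32, 0.947, 0.0], [0.947, 0.32, 0.0], [-0.0, 0.0, -1.0]]
force: [-0.4, -0.1, 2.6]
gripper_width: -0.0
gripper_force: 1.4
```

```bash
python3 -c "
from h import *
avg(8)"
```

```text
7.2 pos [600.22 -30.94  42.94] [0.01 0.01 0.03] F [-0.06 -0.3   2.87] [0.55 0.62 0.31]
```

Force rises from 1.9 N to 2.9 N over 1.6 mm, so the tip is about 3.6 mm into pad 0. I'll work out the stroke in tool axes, 0.4 mm deeper.

```bash
python3 - <<'E'
from h import *
R=np.array(arm.get_obs()['tcp_rot'])
p0=np.array([600.22,-30.94]);ks=np.linspace(-.15,6.15,43)
W=[R.T@np.array([*(crest(k)-p0),0]) for k in ks]
prev=np.zeros(3)
for i in range(1,43):
    print(round(ks[i],2),np.round((W[i]-prev)[:2],1))
    if i in (11,22,32): prev=np.round(W[i],1);print('--')
E
```

```text
0.0 [ 4.3 -3. ]
0.15 [ 8.6 -5.9]
0.3 [12.9 -8.5]
0.45 [ 17.3 -11.1]
0.6 [ 21.8 -13.5]
0.75 [ 26.4 -15.8]
0.9 [ 31.  -17.9]
1.05 [ 35.7 -20. ]
1.2 [ 40.5 -21.8]
1.35 [ 45.3 -23.5]
1.5 [ 50.2 -25.1]
--
1.65 [ 4.9 -1.4]
1.8 [ 9.8 -2.7]
1.95 [14.8 -3.9]
2.1 [19.8 -4.8]
2.25 [24.8 -5.7]
2.4 [29.9 -6.3]
2.55 [35.  -6.9]
2.7 [40.1 -7.2]
2.85 [45.2 -7.5]
3.0 [50.3 -7.5]
3.15 [55.4 -7.4]
--
3.3 [5.1 0.2]
3.45 [10.2  0.6]
3.6 [15.3  1.2]
3.75 [20.3  1.9]
3.9 [25.4  2.7]
4.05 [30.4  3.7]
4.2 [35.4  4.9]
4.35 [40.3  6.2]
4.5 [45.2  7.6]
4.65 [50.1  9.2]
--
4.8 [4.8 1.8]
4.95 [9.5 3.6]
5.1 [14.2  5.7]
5.25 [18.8  7.8]
5.4 [23.4 10.1]
5.55 [27.9 12.6]
5.7 [32.3 15.2]
5.85 [36.6 17.9]
6.0 [40.9 20.7]
6.15 [45.  23.7]
```

{"api": "carry_out", "payload": {"steps": [{"dx": 4.3,"dy": -3.0,"dz": 0.4,"rx": 0,"ry": 0,"rz": 0,"hand": 1},{"dx": 8.6,"dy": -5.9,"dz": 0.4,"rx": 0,"ry": 0,"rz": 0,"hand": 1},{"dx": 12.9,"dy": -8.5,"dz": 0.4,"rx": 0,"ry": 0,"rz": 0,"hand": 1},{"dx": 17.3,"dy": -11.1,"dz": 0.4,"rx": 0,"ry": 0,"rz": 0,"hand": 1},{"dx": 21.8,"dy": -13.5,"dz": 0.4,"rx": 0,"ry": 0,"rz": 0,"hand": 1},{"dx": 26.4,"dy": -15.8,"dz": 0.4,"rx": 0,"ry": 0,"rz": 0,"hand": 1},{"dx": 31.0,"dy": -17.9,"dz": 0.4,"rx": 0,"ry": 0,"rz": 0,"hand": 1},{"dx": 35.7,"dy": -20.0,"dz": 0.4,"rx": 0,"ry": 0,"rz": 0,"hand": 1},{"dx": 40.5,"dy": -21.8,"dz": 0.4,"rx": 0,"ry": 0,"rz": 0,"hand": 1},{"dx": 45.3,"dy": -23.5,"dz": 0.4,"rx": 0,"ry": 0,"rz": 0,"hand": 1},{"dx": 50.2,"dy": -25.1,"dz": 0.4,"rx": 0,"ry": 0,"rz": 0,"hand": 1}]}}

```text
time_s: 8.3
position: [560.4, 8.4, 42.8]
tcp_rot: [[-0.32, 0.947, 0.001], [0.947, 0.32, -0.001], [-0.001, 0.001, -1.0]]
force: [2.0, -3.6, 3.5]
gripper_width: -0.003
gripper_force: 2.3
```

```bash
python3 -c "
from h import *
avg(8);print(crest(1.5))"
```

```text
8.7 pos [559.91   9.14  42.49] [0.02 0.06 0.17] F [ 0.85 -1.08  4.49] [0.35 1.12 0.57]
[560.36710154   8.52940312]
```

{"api": "carry_out", "payload": {"steps": [{"dx": 4.9,"dy": -1.4,"dz": 0,"rx": 0,"ry": 0,"rz": 0,"hand": 1},{"dx": 9.8,"dy": -2.7,"dz": 0,"rx": 0,"ry": 0,"rz": 0,"hand": 1},{"dx": 14.8,"dy": -3.9,"dz": 0,"rx": 0,"ry": 0,"rz": 0,"hand": 1},{"dx": 19.8,"dy": -4.8,"dz": 0,"rx": 0,"ry": 0,"rz": 0,"hand": 1},{"dx": 24.8,"dy": -5.7,"dz": 0,"rx": 0,"ry": 0,"rz": 0,"hand": 1},{"dx": 29.9,"dy": -6.3,"dz": 0,"rx": 0,"ry": 0,"rz": 0,"hand": 1},{"dx": 35.0,"dy": -6.9,"dz": 0,"rx": 0,"ry": 0,"rz": 0,"hand": 1},{"dx": 40.1,"dy": -7.2,"dz": 0,"rx": 0,"ry": 0,"rz": 0,"hand": 1},{"dx": 45.2,"dy": -7.5,"dz": 0,"rx": 0,"ry": 0,"rz": 0,"hand": 1},{"dx": 50.3,"dy": -7.5,"dz": 0,"rx": 0,"ry": 0,"rz": 0,"hand": 1},{"dx": 55.4,"dy": -7.4,"dz": 0,"rx": 0,"ry": 0,"rz": 0,"hand": 1}]}}

```text
time_s: 9.8
position: [534.9, 59.3, 42.1]
tcp_rot: [[-0.32, 0.947, -0.001], [0.947, 0.32, 0.0], [0.001, -0.001, -1.0]]
force: [-0.6, -2.0, 2.9]
gripper_width: -0.004
gripper_force: 1.6
```

```bash
python3 -c "
from h import *
avg(8);print(crest(3.15))
im,_=arm.camera('top');h=cv2.cvtColor(im,cv2.COLOR_RGB2HSV)
for n,a,b,x0,x1 in (('green',60,95,260,305),('red',172,180,398,432)):
    m=cv2.inRange(h,(a,70,40),(b,255,255));m[:185]=0;m[280:]=0;m[:,:x0]=0;m[:,x1:]=0;y,x=np.nonzero(m)
    o=cv2.imread('pics/top.png')[:,:,::-1].copy();m2=cv2.inRange(cv2.cvtColor(o,cv2.COLOR_RGB2HSV),(a,70,40),(b,255,255));m2[:185]=0;m2[280:]=0;m2[:,:x0]=0;m2[:,x1:]=0;y2,x2=np.nonzero(m2)
    print(n,len(x),x.mean(),y.mean(),'before',len(x2),x2.mean(),y2.mean())
"
```

```text
10.2 pos [534.76  59.85  42.1 ] [0.06 0.13 0.02] F [-0.59  1.28  3.05] [0.43 1.31 0.6 ]
[535.57971694  58.68506851]
green 491 283.18533604887983 249.23828920570264 before 457 283.328227571116 248.3129102844639
red 0 nan nan before 8 407.75 219.625<string>:8: RuntimeWarning: Mean of empty slice.
  ret = ret.dtype.type(ret / rcount)
```

Force is 3.05 N at pad 3, about 4 mm deep, so I'll carry on.

{"api": "carry_out", "payload": {"steps": [{"dx": 5.1,"dy": 0.4,"dz": 0,"rx": 0,"ry": 0,"rz": 0,"hand": 1},{"dx": 10.2,"dy": 0.9,"dz": 0,"rx": 0,"ry": 0,"rz": 0,"hand": 1},{"dx": 15.3,"dy": 1.5,"dz": 0,"rx": 0,"ry": 0,"rz": 0,"hand": 1},{"dx": 20.3,"dy": 2.2,"dz": 0,"rx": 0,"ry": 0,"rz": 0,"hand": 1},{"dx": 25.4,"dy": 3.0,"dz": 0,"rx": 0,"ry": 0,"rz": 0,"hand": 1},{"dx": 30.4,"dy": 4.0,"dz": 0,"rx": 0,"ry": 0,"rz": 0,"hand": 1},{"dx": 35.4,"dy": 5.2,"dz": 0,"rx": 0,"ry": 0,"rz": 0,"hand": 1},{"dx": 40.3,"dy": 6.5,"dz": 0,"rx": 0,"ry": 0,"rz": 0,"hand": 1},{"dx": 45.2,"dy": 7.9,"dz": 0,"rx": 0,"ry": 0,"rz": 0,"hand": 1},{"dx": 50.1,"dy": 9.5,"dz": 0,"rx": 0,"ry": 0,"rz": 0,"hand": 1}]}}

```text
time_s: 11.25
position: [528.4, 109.6, 42.6]
tcp_rot: [[-0.32, 0.947, 0.0], [0.947, 0.32, 0.0], [0.0, 0.0, -1.0]]
force: [0.1, -2.5, 4.4]
gripper_width: -0.001
gripper_force: 2.0
```

```bash
python3 -c "
from h import *
avg(6);print(crest(4.65))"
```

```text
11.55 pos [528.37 110.44  42.47] [0.02 0.08 0.03] F [-0.38  0.09  4.21] [0.23 1.36 0.54]
[528.30397873 109.06307834]
```

{"api": "carry_out", "payload": {"steps": [{"dx": 4.8,"dy": 1.8,"dz": 0,"rx": 0,"ry": 0,"rz": 0,"hand": 1},{"dx": 9.5,"dy": 3.6,"dz": 0,"rx": 0,"ry": 0,"rz": 0,"hand": 1},{"dx": 14.2,"dy": 5.7,"dz": 0,"rx": 0,"ry": 0,"rz": 0,"hand": 1},{"dx": 18.8,"dy": 7.8,"dz": 0,"rx": 0,"ry": 0,"rz": 0,"hand": 1},{"dx": 23.4,"dy": 10.1,"dz": 0,"rx": 0,"ry": 0,"rz": 0,"hand": 1},{"dx": 27.9,"dy": 12.6,"dz": 0,"rx": 0,"ry": 0,"rz": 0,"hand": 1},{"dx": 32.3,"dy": 15.2,"dz": 0,"rx": 0,"ry": 0,"rz": 0,"hand": 1},{"dx": 36.6,"dy": 17.9,"dz": 0,"rx": 0,"ry": 0,"rz": 0,"hand": 1},{"dx": 40.9,"dy": 20.7,"dz": 0,"rx": 0,"ry": 0,"rz": 0,"hand": 1},{"dx": 44.0,"dy": 23.0,"dz": 0,"rx": 0,"ry": 0,"rz": 0,"hand": 1}]}}

```text
time_s: 12.55
position: [536.0, 159.0, 42.2]
tcp_rot: [[-0.321, 0.947, -0.0], [0.947, 0.321, 0.0], [0.001, -0.0, -1.0]]
force: [-0.5, -2.0, 2.3]
gripper_width: -0.003
gripper_force: 1.6
```

```bash
python3 -c "
from h import *
avg(6);print(crest(6.15))"
```

```text
12.85 pos [536.2  159.36  42.4 ] [0.01 0.04 0.1 ] F [-0.29  0.46  3.16] [0.62 1.19 0.22]
[536.26835582 159.33681838]
```

Pad 6 is pressed about 4 mm, so I'll lift straight up.

{"api": "carry_out", "payload": {"steps": [{"dx": 0,"dy": 0,"dz": -5,"rx": 0,"ry": 0,"rz": 0,"hand": 1},{"dx": 0,"dy": 0,"dz": -15,"rx": 0,"ry": 0,"rz": 0,"hand": 1},{"dx": 0,"dy": 0,"dz": -40,"rx": 0,"ry": 0,"rz": 0,"hand": 1},{"dx": 0,"dy": 0,"dz": -75,"rx": 0,"ry": 0,"rz": 0,"hand": 1},{"dx": 0,"dy": 0,"dz": -110,"rx": 0,"ry": 0,"rz": 0,"hand": 1},{"dx": 0,"dy": 0,"dz": -130,"rx": 0,"ry": 0,"rz": 0,"hand": 1},{"dx": 0,"dy": 0,"dz": -130,"rx": 0,"ry": 0,"rz": 0,"hand": 1},{"dx": 0,"dy": 0,"dz": -130,"rx": 0,"ry": 0,"rz": 0,"hand": 1},{"dx": 0,"dy": 0,"dz": -130,"rx": 0,"ry": 0,"rz": 0,"hand": 1}]}}

```text
time_s: 13.75
position: [534.9, 157.9, 170.2]
tcp_rot: [[-0.32, 0.947, -0.004], [0.947, 0.32, -0.001], [0.0, -0.004, -1.0]]
force: [0.2, -0.3, -0.4]
gripper_width: 0.004
gripper_force: 0.0
```

```bash
python3 - <<'E'
from h import *
I,_=avg(8)
a=cv2.imread('pics/side.png')[:,:,::-1];d=np.abs(a.astype(int)-I[-1]).max(2)
save('s9.png',np.hstack([a[200:350,220:420],I[-1][200:350,220:420]]).repeat(2,0).repeat(2,1))
E
```

```text
14.15 pos [535.43 158.09 170.95] [0.38 0.11 0.73] F [0.26 0.08 0.19] [0.48 0.44 0.31]
```

View pics/s9.png

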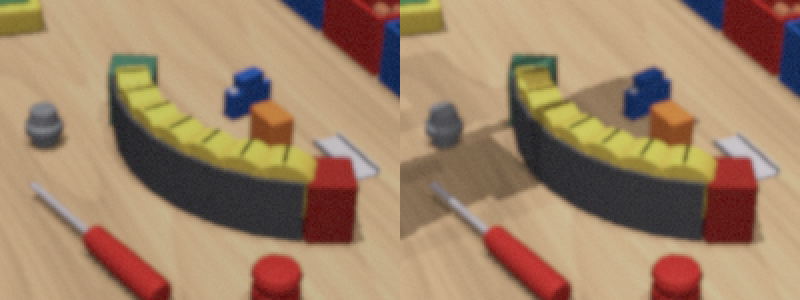

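The before and after side views match: the red block is at (330,200) in the left half and (730,200) in the right, which is the same spot. All the pads are out and nothing has moved, so I'm handing in.

```bash
python3 -c "
from bench import arm
print(arm.hand_in())"
```

```text
the job is handed in; nothing more can be done
None
```

I drew the closed fingertips over all seven pads from red to green in one stroke, about 4 mm deep as judged from a contact force of 3–4.5 N, then lifted clear; in the side view all pads sprang back and nothing had moved, and the job is handed in at about 14 s.

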